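# Wedge the glove form into its tapered dovetail holder

### The arm

A 6-joint arm with a two-finger parallel gripper is mounted at the origin on the work surface. World frame = base frame: x ahead of the robot, y to its left, z up, the work surface at z = 0. Lengths are in m, angles in rad, forces in N, time in s.
With the tool pointing down it reaches from about 0.25 to 0.725 m from the base axis. Payload 4 kg.
Tool frame: the origin (TCP) lies between the finger pads; the fingertips stand 17 mm ahead of it and the grasp point (between the pads) lies 2 mm behind it; y points along the fingers, z is the direction in which the jaws open and shut, and the axes are right-handed (so a half turn about y gives the same grasp; the last joint's range is limited). The gripper opens to 85 mm and grips with 20 to 120 N. Pads are 22 mm wide; open, the fingers measure 114 mm over their backs; the gripper's body (76 mm by 85 mm) begins 54 mm behind the grasp point. The pads swing forward as they close: fully open they stand 13 mm farther back than shut.
Start: joints at [1.292, 0.241, 0.005, 1.335, 0, 1.571], TCP at [0.138, 0.481, 0.248] pointing down, gripper open.
Joint ranges: [-2.72, 2.72], [-1.05, 1.87], [-1.09, 1.28], [-1.99, 2.15], [-1.42, 1.44], [-3.14, 3.14]. Speed limits (rad/s): [2.79, 2.79, 3.14, 3.14, 3.14, 3.14].

### API

Orientations are given as [roll, pitch, yaw] about the fixed x, y, z axes, in that order (R = Rz(yaw) Ry(pitch) Rx(roll)).
In Python, from bench import robot, read_camera, camera_info, order gives the robot as it stands.
- The arm moves only by the tool apply_moves, never from a script. Its argument "moves" is text: rows parted by semicolons, each of 6 numbers parted by spaces: the shift along the world's x, y, z in cm, then the turn, a rotation vector about the world's x, y, z in degrees. A call has 1 to 8 rows; each row shifts and turns the commanded pose from where the row before left it; what a row does not reach is not made up. A row lasts 1/10 s, in which the tool goes at most 50 mm and 8.59 degrees, less where a joint would pass 70% of its speed; a pose out of reach is approached as far as the arm can. A call with a gripper value outside its range is refused whole. "jaw" is the opening, from 0 (shut) to 1 (fully open), set as the call begins (left out, the last holds). The fingers move at their own pace and stop on an object; the grip force is fixed at half the most. Time passes only in rows, so rows that do not move let the fingers close. It gives the time, the measured TCP pose, the force and the opening at its end, in the units of the state.
- robot.state(): the state, without advancing time (a new reading comes with each control period).
- read_camera(name): name is "scene" or "top" or "wrist"; returns the picture (384x512x3 uint8, red, green, blue); there is no depth.
- camera_info(name): a dict with "K" (3x3 intrinsics, pixels), "extrinsics" (4x4, takes a point from world to camera coordinates). Camera axes: x right, y up, looking along -z (the intrinsics and any distortion apply to the point x, -y, -z); pixel columns grow to the right and rows downward; lengths in m; the calibration is good to about 2 mm. A picture is of the moment at which its call begins: read the wrist's pose just before it. camera_info takes no time and is no camera call; for the wrist camera it gives the pose at the moment of the call.
- order.sign_off(): hands the job in, once; it reports no verdict.
The state is a dict: "time_s": time; "joint_pos": joint angles; "dq": joint speeds; "effort": joint torques, N m; "position": TCP position; "tcp_rot": TCP orientation; "ft_force": force on the tool from outside, world axes, zero at the start; "wrist_torque": the same for the moment, N m; "opening": opening from 0.0 (shut) to 1.0 (fully open).
Only numpy, scipy, OpenCV 4.12 (cv2) and the standard library are available. Lean on these libraries where they do the work, as an engineer would, in place of code of your own. Each camera call takes 0.05 s, during which the arm holds its last target.

### The job

Mount the white hand form in the steel dovetail holder: lift it by the wrist, stand its metal foot in the wide open mouth of the way, fingers pointing in, and slide it in until it wedges tight and stays so by itself. Push it home firmly, with about 10 to 15 N, but do not force it: twice as hard than that would spring the holder. Leave the thread cone, the marker and the jar where they are, and let go of the form.

Things in the scene. Friction and masses are not known exactly. Their poses are not given: they have to be found in the camera images.
- form: White plastic hand, palm flat, 170 long, on a metal dovetail foot; 0.4-0.65 kg. Origin: centre of the foot's underside; x to the fingertips, z up. Foot: x -45 to 45, 15 high, underside 58 wide at the nose (x 45), 67.4 at the tail; sides lean in 20 deg. Above it a 38-wide stem, then the wrist: 46 wide in y, x -45 to 21, z 38 to 66. Palm 76 wide, x 21 to 79; thumb on +y; fingers to x 129. Top z 68.
- wrist (a point): Middle of the form's wrist, the place to grip it across its 46 mm width (y): x -4, y 0, z 52 mm in the form's frame, close to the form's centre of mass seen from above.
- heel (a point): Point on the form's flat back end (stem rear), x -45, y 0, z 25 mm in the form's frame; stem, wrist and foot all end flush at x -45, z 0 to 66, so it can be pushed there along +x.
- holder: Fixed steel plate 265 x 150 x 14, x -155 to 110 mm; origin under it, on the way's centre line; x is the way's inward direction. Floor of the way: z 14. In front of the mouth (x -155 to -50) the floor is bare. Walls x -50 to 110, 20 high, lean in 20 deg; each side tapers 3 deg: gap at the floor 71.6 at the mouth, narrowing to 55 at the end, when the left wall is set widest.
- mouth (a point): Centre of the way's mouth on its floor: x -50, y 0, z 14 mm in the holder's frame.
- rail: The fixed right-hand (-y) wall of the way; its frame is the holder's. The left (+y) wall is a gib, set 0 to 4 mm inwards (differs each time, not measured), so the form wedges with its origin anywhere from about x -3 to 39 mm in the holder's frame. The gib is stiff (60 N/mm). Free sliding takes about 1 N; a push of 10 to 18 N is safe, over about 25 N is forcing it. A push of about 12 N wedges it so that it stays put.
- cone: Bystander: white thread cone, 68 mm wide, 100 high, standing; origin under its centre.
- marker: Bystander: marker pen, about 130 mm long, 16 thick, lying; origin under its barrel.
- tin: Bystander: glass jar with a steel cap, 64 mm wide, 60 high, standing; origin under its centre.
Not all that is in view belongs to the job. Leave any purple or turquoise look-alike of the form alone.

How it is judged:
By the outcome, as a careful person would: the job done as asked, in the order asked, and still so for the second after the job is handed in, with the robot touching nothing.
It also fails if it takes over 61 s, if anything falls off the work surface, if the arm or the gripper's body presses on something with over 40 N, if the wrist force passes 120 N, or if a joint passes its speed limit or range.

## Working session

There is one attempt and no reset: what is moved stays moved. The work goes in short steps, Python scripts to look and compute and a tool call to move; the robot and the scene stay as the last step left them, time stands still between calls to the robot, and variables do not carry over. Pictures are saved under pics/ and viewed, and the job is handed in when it is done.

Besides the shell and the picture viewer there is one more tool, called after "Request:" as name(argument=value, ...), one argument or row to a line, values as JSON. apply_moves: Moves the arm, as the interface text tells. Its arguments: {"type":"object","properties":{"moves":{"type":"string"},"jaw":{"type":"number"}},"required":["moves"]}

```bash
mkdir -p pics; ls
python3 - <<'E'
from bench import robot, read_camera, camera_info
import cv2,numpy as np
s=robot.state();print(s)
for n in("scene","top"):
    im=read_camera(n);cv2.imwrite(f"pics/{n}0.png",im[:,:,::-1]);c=camera_info(n);print(n,{k:np.round(v,4).tolist() if not isinstance(v,str) else v for k,v in c.items()})
E
```

```text
pics
{'time_s': 0.0, 'joint_pos': array([1.29200939e+00, 2.41415492e-01, 3.70092185e-03, 1.33522226e+00,
       1.31331937e-05, 1.57084078e+00]), 'dq': array([ 0.00146427, -0.00025092, -0.00068299,  0.00090053,  0.00093205,
       -0.00202737]), 'effort': array([ 9.09293904e-04, -3.72314930e+01,  2.52409351e+01,  1.68378308e-02,
        8.20822152e-05,  7.15101898e-07]), 'position': array([0.13742154, 0.48010332, 0.2474028 ]), 'tcp_rot': array([-1.57293683e+00,  1.30380093e-05, -2.78831420e-01]), 'ft_force': array([ 0.18439576, -0.59076736,  0.18826957]), 'wrist_torque': array([-0.00198476, -0.03461982,  0.01234557]), 'opening': 1.0002574294205098}
scene {'K': [[494.2879, 0.0, 255.0882], [0.0, 494.2879, 195.9784], [0.0, 0.0, 1.0]], 'extrinsics': [[0.6714, 0.7409, -0.0146, -0.4236], [-0.6029, 0.5575, 0.5707, 0.3723], [0.431, -0.3744, 0.821, -1.8143], [0.0, 0.0, 0.0, 1.0]]}
top {'K': [[351.2385, 0.0, 252.1177], [0.0, 351.2385, 194.2366], [0.0, 0.0, 1.0]], 'extrinsics': [[0.0107, -0.9999, 0.0034, -0.0247], [0.996, 0.011, 0.0889, -0.635], [-0.089, 0.0024, 0.996, -0.9935], [0.0, 0.0, 0.0, 1.0]]}
```

View pics/scene0.png

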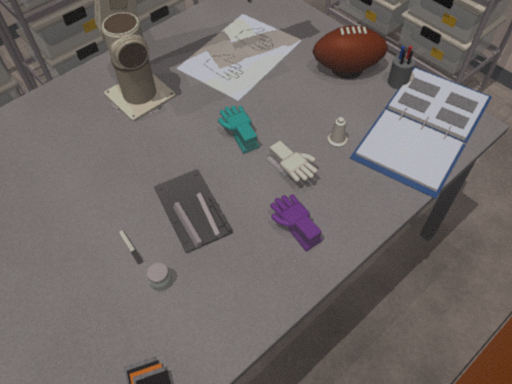

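View pics/top0.png

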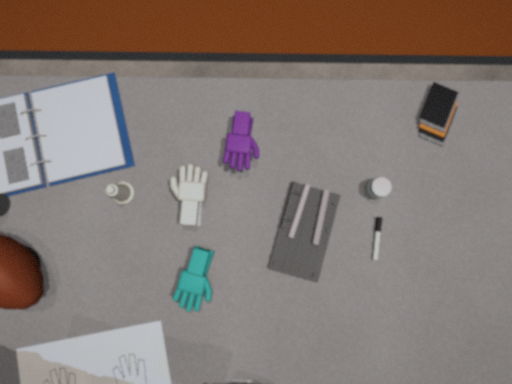

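The white hand at top-view pixel (190,195) is the form. The turquoise one at (195,280) and the purple one at (240,140) are look-alikes, and white is what the task names. I'll confirm with enlarged crops and mark the outline points.

```bash
cat > h.py <<'E'
import numpy as np,cv2
from bench import camera_info
def P(n):
    c=camera_info(n);return np.array(c["K"]),np.array(c["extrinsics"])
def proj(n,p,KE=None):
    K,E=KE or P(n);p=np.atleast_2d(p);q=p@E[:3,:3].T+E[:3,3];q=q*[1,-1,-1];u=q@K.T;return u[:,:2]/u[:,2:]
def unproj(n,uv,z,KE=None):
    K,E=KE or P(n);uv=np.atleast_2d(uv);r=np.c_[uv,np.ones(len(uv))]@np.linalg.inv(K).T*[1,-1,-1]
    d=r@E[:3,:3];o=-E[:3,:3].T@E[:3,3];t=(z-o[2])/d[:,2];return o+d*t[:,None]
E
python3 - <<'E'
import cv2
t=cv2.imread("pics/top0.png")
def crop(n,x0,y0,x1,y1,s,out):
    im=cv2.imread(n)[y0:y1,x0:x1];cv2.imwrite(out,cv2.resize(im,None,fx=s,fy=s,interpolation=cv2.INTER_CUBIC))
crop("pics/top0.png",160,155,220,235,7,"pics/c1.png")
crop("pics/top0.png",260,170,350,290,5,"pics/c2.png")
crop("pics/scene0.png",260,130,330,195,8,"pics/c3.png")
crop("pics/scene0.png",145,160,240,255,6,"pics/c4.png")
E
```

```text
(no output)
```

View pics/c1.png

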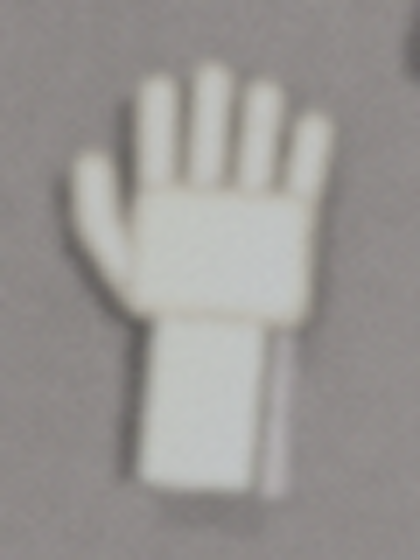

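View pics/c2.png

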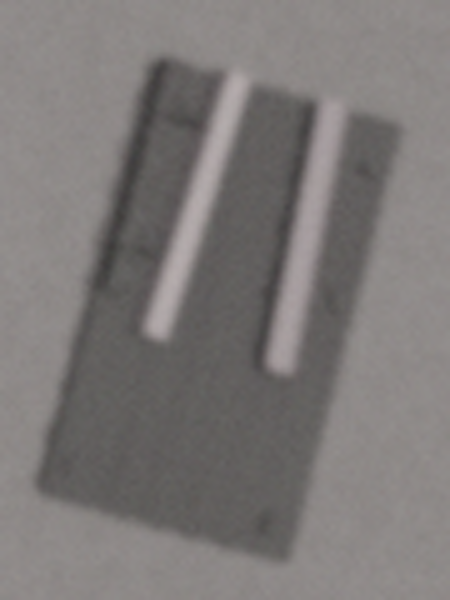

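View pics/c3.png

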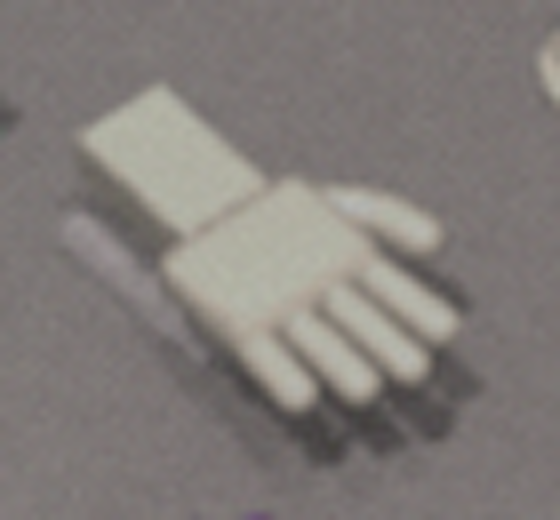

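View pics/c4.png

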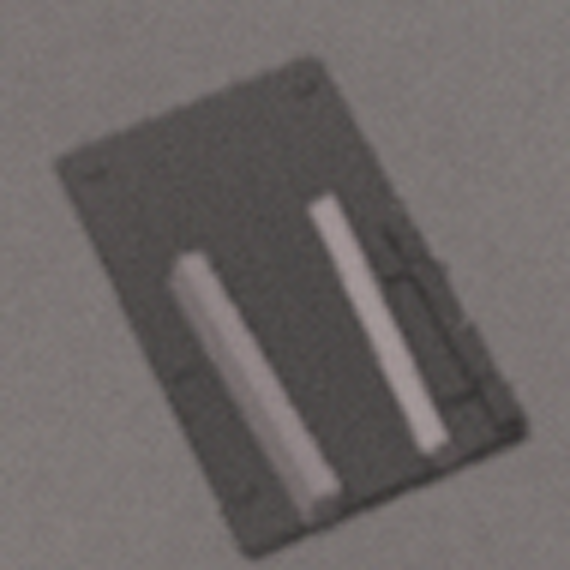

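```bash
cat > fit.py <<'E'
from h import *
from scipy.optimize import least_squares
def T(p,x):
    c,s=np.cos(p[2]),np.sin(p[2]);x=np.array(x)
    return np.c_[p[0]+c*x[:,0]-s*x[:,1],p[1]+s*x[:,0]+c*x[:,1],x[:,2]]
def cr(pts,s,o): return (np.array(pts)+.5)/s-.5+np.array(o)
def fit(obs,p0):
    KE={n:P(n) for n,_,_ in obs}
    f=lambda p:np.concatenate([(proj(n,T(p,m),KE[n])-uv).ravel() for n,m,uv in obs])
    r=least_squares(f,p0,loss='soft_l1');return r.x,f(r.x).reshape(-1,2)
E
python3 - <<'E'
from fit import *
np.set_printoptions(precision=4,suppress=True)
w=np.array([[-45,23,66],[-45,-23,66],[21,23,67],[21,-23,67]])/1000
A=("top",w,cr([[138,487],[255,487],[155,318],[265,322]],7,(160,155)))
B=("scene",w,cr([[160,85],[80,135],[268,185],[183,238]],8,(260,130)))
for o in([A],[B],[A,B]): print("form",*fit(o,[.4,.2,0]))
h=np.array([[110,75,14],[110,-75,14],[-155,-75,14],[-155,75,14]])/1000
A=("top",h,cr([[160,60],[402,127],[290,562],[40,490]],5,(260,170)))
B=("scene",h,cr([[525,422],[250,547],[57,162],[315,57]],6,(145,160)))
for o in([A],[B],[A,B]): print("hold",*fit(o,[.4,-.2,-.2]))
print(unproj("top",[[305,230],[190,200]],0))
E
```

```text
form [ 0.5917  0.1582 -0.0402] [[ 0.2768 -0.5161]
 [ 0.0919  0.3304]
 [-0.586  -0.0599]
 [ 0.147   0.2097]]
form [ 0.5937  0.1563 -0.0794] [[ 0.5753 -0.0821]
 [-0.6037  0.4451]
 [ 0.3375 -0.3866]
 [-0.308   0.0254]]
form [ 0.5923  0.1576 -0.0544] [[ 0.2741 -0.8681]
 [ 0.0708  0.2136]
 [-0.2542 -0.3886]
 [ 0.4606  0.1137]
 [ 0.2001 -0.4706]
 [-0.7477  0.2625]
 [ 0.3422 -1.0436]
 [-0.0549 -0.423 ]]
hold [ 0.5519 -0.1775 -0.2649] [[-0.1395 -0.7923]
 [ 0.4662 -0.4436]
 [-0.1209  0.5251]
 [-0.1599  0.5949]]
hold [ 0.553  -0.1758 -0.2565] [[ 0.891   0.5226]
 [-0.0708  0.7301]
 [-0.6769 -0.8118]
 [-0.0786 -1.0053]]
hold [ 0.5525 -0.1767 -0.2611] [[-0.5621 -0.9262]
 [ 0.0893 -0.7651]
 [-0.1642  0.2861]
 [-0.2531  0.5515]
 [ 0.4212  0.7521]
 [-0.6593  0.7858]
 [-0.8552 -0.9096]
 [-0.1744 -0.9507]]
[[ 0.5331 -0.1758  0.    ]
 [ 0.6185  0.1673  0.    ]]
```

Request:
apply_moves(
  moves="3.7 -2.6 0 0 0 3;3.7 -2.6 0 0 0 3;3.7 -2.6 0 0 0 3;3.7 -2.6 0 0 0 3;3.7 -2.6 0 0 0 0;3.7 -2.6 0 0 0 0;3.7 -2.6 0 0 0 0;3.7 -2.6 0 0 0 0",
  jaw=1,
)

```text
time_s: 0.9
position: [0.4347, 0.2712, 0.248]
tcp_rot: [-1.571, 0.001, -0.069]
ft_force: [-0.3, -0.4, 0.1]
opening: 1.004
```

Request:
apply_moves(
  moves="3.7 -2.6 0 0 0 1;3.7 -2.6 0 0 0 0;3.7 -2.7 0 0 0 0;3.7 -2.7 0 0 0 0;0 0 0 0 0 0;0 0 0 0 0 0",
)

```text
time_s: 1.5
position: [0.5818, 0.1656, 0.2469]
tcp_rot: [-1.571, 0.003, -0.054]
ft_force: [-0.1, 0.2, -0.3]
opening: 1.0
```

Run:
```python
from bench import robot, read_camera, camera_info
import cv2,numpy as np
s=robot.state();print(s['position'],s['tcp_rot'],s['time_s'],s['ft_force'])
c=camera_info("wrist");im=read_camera("wrist");cv2.imwrite("pics/w1.png",im[:,:,::-1]);np.savez("w1.npz",K=c["K"],E=c["extrinsics"])
print(np.round(c["K"],2),np.round(c["extrinsics"],3))
```

```text
[0.58180282 0.16559763 0.24690314] [-1.57129093  0.00250418 -0.05424906] 1.5 [-0.11685528  0.17150782 -0.34525396]
[[316.03   0.   252.78]
 [  0.   316.03 188.15]
 [  0.     0.     1.  ]] [[ 0.054  0.999  0.    -0.198]
 [-0.948  0.052 -0.314  0.583]
 [-0.313  0.017  0.949 -0.199]
 [ 0.     0.     0.     1.   ]]
```

View pics/w1.png

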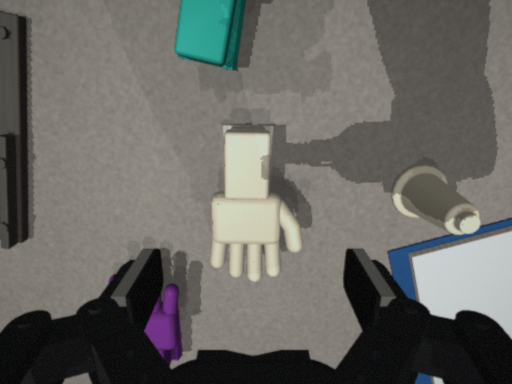

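Run:
```python
import cv2
im=cv2.imread("pics/w1.png")[115:290,200:310];cv2.imwrite("pics/w1c.png",cv2.resize(im,None,fx=3.4,fy=3.4,interpolation=cv2.INTER_CUBIC)[:600])
im=cv2.imread("pics/w1.png")[115:205,200:300];cv2.imwrite("pics/w1d.png",cv2.resize(im,None,fx=6,fy=6,interpolation=cv2.INTER_CUBIC))
```

```text
(no output)
```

View pics/w1d.png

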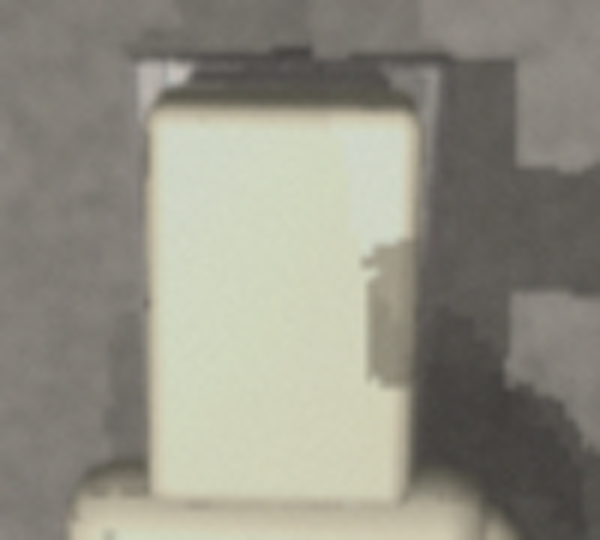

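Run:
```python
from fit import *
import fit
np.set_printoptions(precision=4,suppress=True)
d=np.load("w1.npz");fit.P=lambda n:(d['K'],d['E'])
m=np.array([[-45,-23,66],[-45,23,66],[21,-23,66],[21,23,66],[-45,-33.7,0],[-45,33.7,0]])/1000
for sl in (slice(0,4),slice(4,6),slice(0,6)):
  print(*fit.fit([("wrist",m[sl],cr([[150,105],[418,105],[152,498],[408,498],[133,57],[440,57]],6,(200,115))[sl])],[.59,.16,-.05]))
```

```text
[ 0.5906  0.1597 -0.0616] [[-1.8985  0.3893]
 [ 1.1086  0.7312]
 [-0.7788 -0.7474]
 [ 1.1953 -0.4519]]
[ 0.5904  0.1598 -0.0542] [[-3.3904  0.0325]
 [ 3.3973  0.022 ]]
[ 0.5905  0.1597 -0.0586] [[-2.0274  0.3773]
 [ 0.9835  0.5788]
 [-0.7117 -0.7569]
 [ 1.2658 -0.5845]
 [-3.2707  0.0176]
 [ 3.5114  0.2653]]
```

The wrist view shows the white form's wrist at px (225–270, 130–198), so its origin is about (0.591, 0.159) with yaw −0.057. Next I descend.

Request:
apply_moves(
  moves="0.5 -0.65 -4.5 0 0 0;0 0 -4.5 0 0 0;0 0 -4.5 0 0 0;0 0 -4 0 0 0;0 0 -1.3 0 0 0;0 0 -1 0 0 0;0 0 0 0 0 0;0 0 0 0 0 0",
)

```text
time_s: 2.35
position: [0.588, 0.161, 0.0525]
tcp_rot: [-1.57, -0.004, -0.051]
ft_force: [0.2, -0.9, 0.1]
opening: 1.0
```

Request:
apply_moves(
  moves="0 0 0 0 0 0;0 0 0 0 0 0;0 0 0 0 0 0;0 0 0 0 0 0;0 0 0 0 0 0;0 0 0 0 0 0;0 0 0 0 0 0;0 0 0 0 0 0",
  jaw=0,
)

```text
time_s: 3.15
position: [0.5876, 0.1604, 0.0518]
tcp_rot: [-1.57, -0.003, -0.052]
ft_force: [0.1, 0.5, 7.2]
opening: 0.529
```

Run:
```python
from bench import robot, read_camera, camera_info
import cv2,numpy as np
s=robot.state();print(s['position'],s['tcp_rot'],s['time_s'],s['ft_force'],s['wrist_torque'],s['opening'])
im=read_camera("wrist");cv2.imwrite("pics/w2.png",im[:,:,::-1])
im=read_camera("scene")[110:220,230:370];cv2.imwrite("pics/s2.png",cv2.resize(im[:,:,::-1],None,fx=5,fy=5))
```

```text
[0.58761657 0.16037662 0.05181576] [-1.57000677 -0.00259192 -0.05208138] 3.15 [0.14194941 0.53248117 7.19159659] [-0.05242303  0.13694168 -0.035092  ] 0.5292876508074252
```

View pics/w2.png

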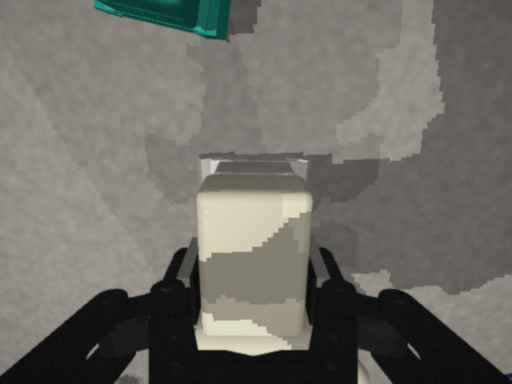

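View pics/s2.png

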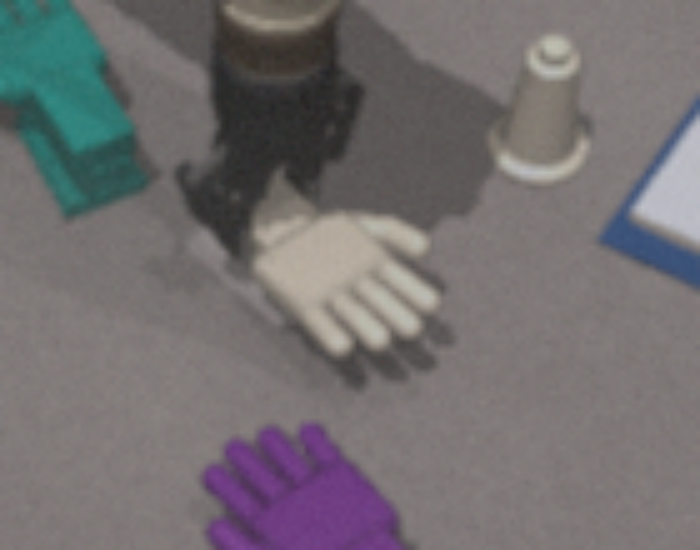

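The grip is good: opening 0.529 is about 45 mm, and the fingers straddle the wrist in both views. I'll lift, then carry it to a spot where the wrist camera sees the holder.

Request:
apply_moves(
  moves="0 0 1 0 0 0;0 0 2 0 0 0;0 0 3 0 0 0;0 0 3 0 0 0;0 0 3 0 0 0;0 0 3 0 0 0;0 0 2 0 0 0;0 0 0 0 0 0",
)

```text
time_s: 4.05
position: [0.5879, 0.1605, 0.2235]
tcp_rot: [-1.569, -0.005, -0.052]
ft_force: [0.5, 0.5, -3.4]
opening: 0.528
```

Request:
apply_moves(
  moves="-0.5 -2 0.5 0 0 -2;-1 -3 0.5 0 0 -2;-1 -3 0.5 0 0 -2;-1 -3 0.5 0 0 -2;-1 -3 0.5 0 0 -2;-1 -3 0.5 0 0 -2;-0.5 -2 0 0 0 0;0 0 0 0 0 0",
)

```text
time_s: 4.85
position: [0.5246, -0.0323, 0.2484]
tcp_rot: [-1.573, 0.004, -0.265]
ft_force: [0.3, 1.0, -4.9]
opening: 0.532
```

Request:
apply_moves(
  moves="0 0 0 0 0 0;0 0 0 0 0 0;0 0 0 0 0 0",
)

```text
time_s: 5.15
position: [0.5265, -0.0289, 0.2496]
tcp_rot: [-1.571, 0.001, -0.26]
ft_force: [-0.3, -0.3, -5.3]
opening: 0.53
```

Run:
```python
from bench import robot, read_camera, camera_info
import cv2,numpy as np
s=robot.state();print(s['position'],s['tcp_rot'],s['time_s'],s['ft_force'],s['wrist_torque'],s['opening'])
c=camera_info("wrist");im=read_camera("wrist");cv2.imwrite("pics/w3.png",im[:,:,::-1]);np.savez("w3.npz",K=c["K"],E=c["extrinsics"],p=s['position'],r=s['tcp_rot'])
```

```text
[ 0.52650777 -0.02891993  0.24955582] [-1.57085458e+00  1.33309521e-03 -2.59936737e-01] 5.15 [-0.33957747 -0.34548028 -5.34347114] [ 0.02157587  0.02354731 -0.05423111] 0.5300064243763569
```

View pics/w3.png

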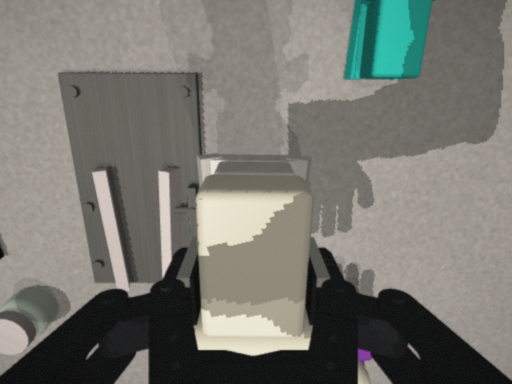

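Run:
```python
import cv2
im=cv2.imread("pics/w3.png")[60:300,50:215];cv2.imwrite("pics/w3c.png",cv2.resize(im[:125],None,fx=4.8,fy=4.8,interpolation=cv2.INTER_CUBIC));cv2.imwrite("pics/w3d.png",cv2.resize(im[90:],None,fx=4,fy=4,interpolation=cv2.INTER_CUBIC))
im=cv2.imread("pics/w3.png")[145:225,185:325];cv2.imwrite("pics/w3e.png",cv2.resize(im,None,fx=5,fy=5,interpolation=cv2.INTER_CUBIC))
```

```text
(no output)
```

View pics/w3c.png

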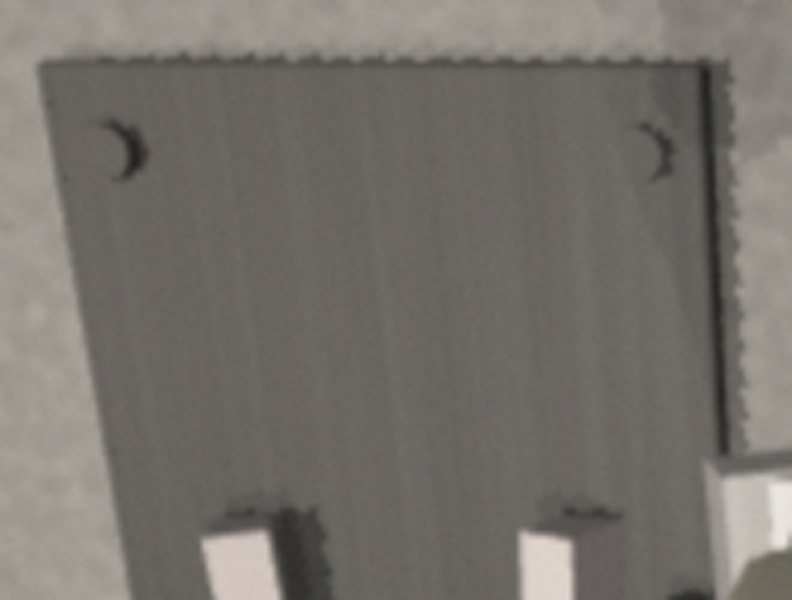

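View pics/w3d.png

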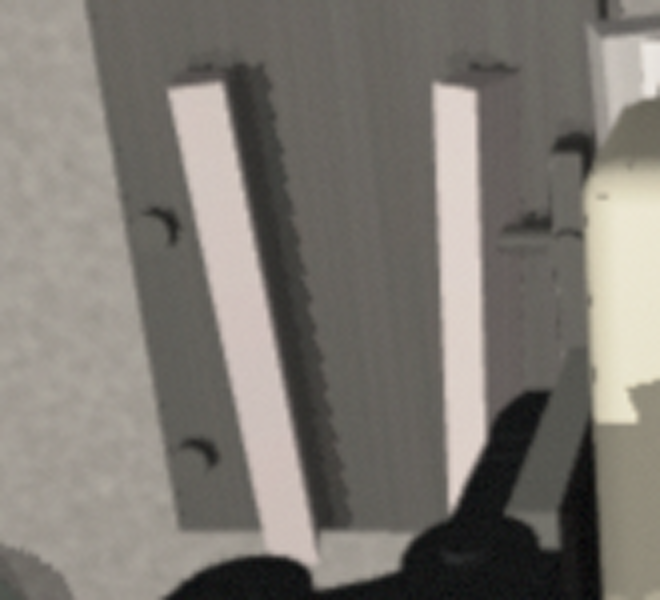

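View pics/w3e.png

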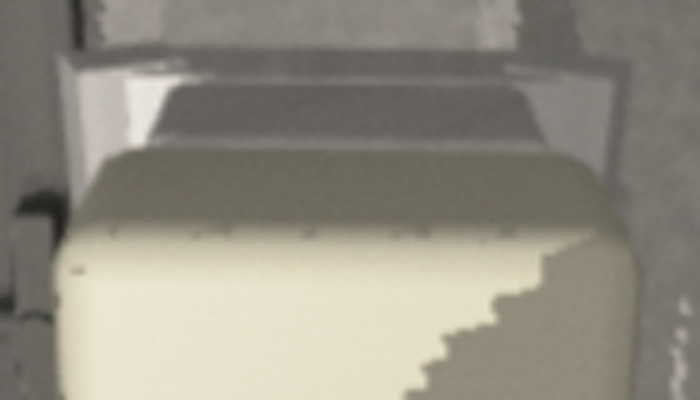

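Run:
```python
from fit import *
import fit
np.set_printoptions(precision=4,suppress=True)
d=np.load("w3.npz");KE=(d['K'],d['E']);fit.P=lambda n:KE
h=np.array([[-155,-75,14],[-155,75,14],[110,-75,14]])/1000
uv=np.r_[cr([[40,65],[703,65]],4.8,(50,60)),cr([[180,527]],4,(50,150))]
p,r=fit.fit([("w",h,uv)],[.55,-.18,-.26]);print("holder",p,r)
def inv(p,w):
    c,s=np.cos(p[2]),np.sin(p[2]);q=w[:,:2]-p[:2];return np.c_[q[:,0]*c+q[:,1]*s,-q[:,0]*s+q[:,1]*c]
t=unproj("w",np.r_[cr([[203,540],[268,530],[520,532],[573,540]],4.8,(50,60)),cr([[317,560],[480,440]],4,(50,150))],.034,KE)
print("wall tops in holder frame mm",inv(p,t)*1e3)
print("expected inner top -y at mouth",-(71.6/2-20*np.tan(np.radians(20))))
# form
zb=d['p'][2]-.0518
m=np.array([[-45,-33.7,0],[-45,33.7,0]])/1000;m[:,2]+=zb
uvf=cr([[60,55],[630,60]],5,(185,145))
f,r=fit.fit([("w",m,uvf)],[.53,-.03,-.26]);print("form",f,r)
tp=d['p'];yaw=d['r'][2]
print("form origin in tool-yaw frame mm",inv(np.array([tp[0],tp[1],yaw]),f[None,:2])*1e3,"dyaw",f[2]-yaw)
```

```text
holder [ 0.553  -0.1752 -0.2648] [[-0.986  -0.6661]
 [ 0.8657  0.055 ]
 [ 0.0616  2.2131]]
wall tops in holder frame mm [[-49.9944 -44.2629]
 [-52.4692 -28.8063]
 [-52.2495  29.6419]
 [-50.3777  41.8008]
 [104.6918 -21.3323]
 [ 61.0323  33.8359]]
expected inner top -y at mouth -28.52059531467595
form [ 0.53   -0.0288 -0.2691] [[-1.9666  0.0444]
 [ 1.9861  0.0627]]
form origin in tool-yaw frame mm [[3.3912 1.0059]] dyaw -0.009185985943536035
```

The wrist view puts the holder at about (0.553, −0.1755), yaw −0.264, agreeing with the other two cameras. The form origin is 3.4 mm ahead of the TCP. Now I move over the mouth lead-in.

Request:
apply_moves(
  moves="-1 -2 0 0 0 0;-2 -3 0 0 0 0;-2 -3 -1 0 0 0;-2 -2.9 -2 0 0 0;-0.8 -1 -3 0 0 0;0 0 -3 0 0 0;0 0 -2.5 0 0 0;0 0 0 0 0 0",
)

```text
time_s: 6.0
position: [0.4458, -0.1475, 0.132]
tcp_rot: [-1.57, 0.008, -0.261]
ft_force: [-0.8, 0.6, -4.2]
opening: 0.525
```

Request:
apply_moves(
  moves="0 0 -2 0 0 0;0 0 -2 0 0 0;0 0 -1 0 0 0;0 0 0 0 0 0;0 0 0 0 0 0;0 0 0 0 0 0",
)

```text
time_s: 6.6
position: [0.4498, -0.1491, 0.0866]
tcp_rot: [-1.571, -0.003, -0.261]
ft_force: [-0.2, -0.3, -3.6]
opening: 0.53
```

Run:
```python
from bench import robot, read_camera, camera_info
import cv2,numpy as np
s=robot.state();print(s['position'],s['tcp_rot'],s['time_s'],s['ft_force'],s['wrist_torque'],s['opening'])
c=camera_info("wrist");im=read_camera("wrist");cv2.imwrite("pics/w4.png",im[:,:,::-1]);np.savez("w4.npz",K=c["K"],E=c["extrinsics"],p=s['position'],r=s['tcp_rot'])
im=read_camera("scene")[140:260,125:255];cv2.imwrite("pics/s4.png",cv2.resize(im[:,:,::-1],None,fx=5,fy=5,interpolation=cv2.INTER_CUBIC))
im=read_camera("top")[170:290,250:350];cv2.imwrite("pics/t4.png",cv2.resize(im[:,:,::-1],None,fx=5,fy=5,interpolation=cv2.INTER_CUBIC))
```

```text
[ 0.44975723 -0.14905981  0.08660274] [-1.57096764 -0.00251875 -0.26110377] 6.6 [-0.22749995 -0.27507593 -3.59985822] [ 0.01810065  0.02198118 -0.03474694] 0.530188153394821
```

View pics/w4.png

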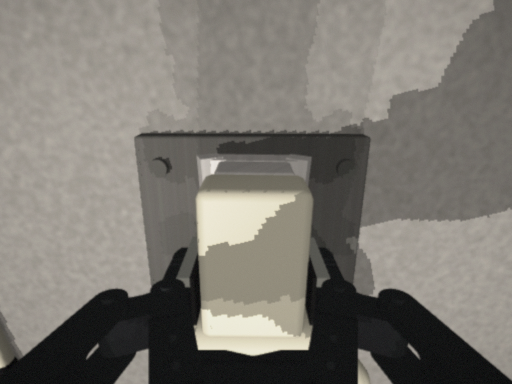

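View pics/s4.png

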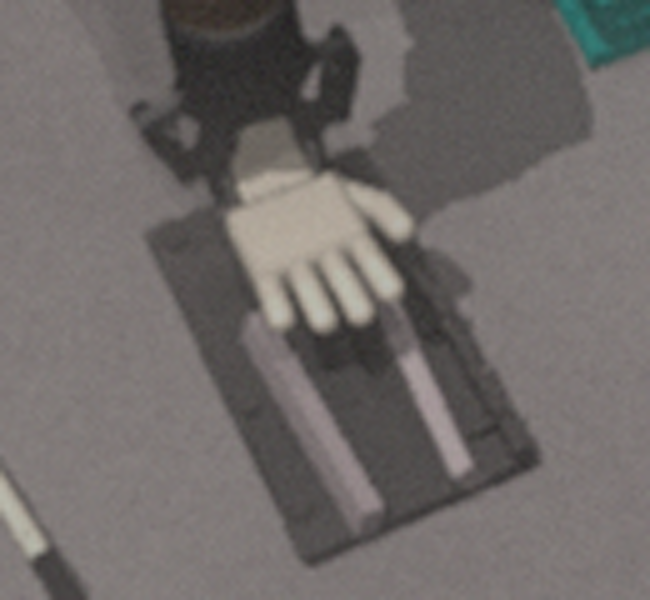

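View pics/t4.png

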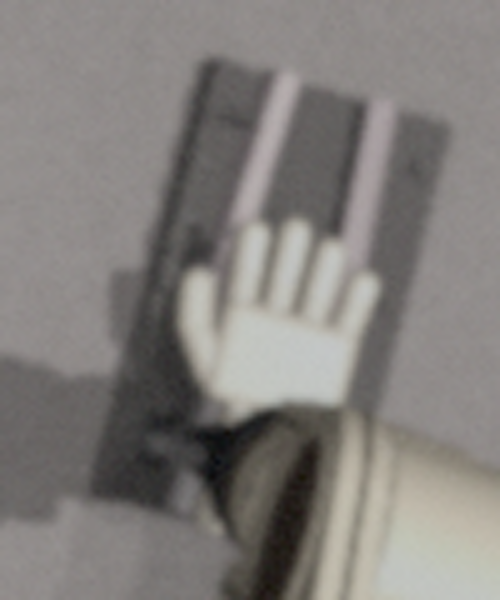

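Run:
```python
import cv2
im=cv2.imread("pics/w4.png")[120:220,130:380];cv2.imwrite("pics/w4c.png",cv2.resize(im,None,fx=3.2,fy=3.2,interpolation=cv2.INTER_CUBIC))
```

```text
(no output)
```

View pics/w4c.png

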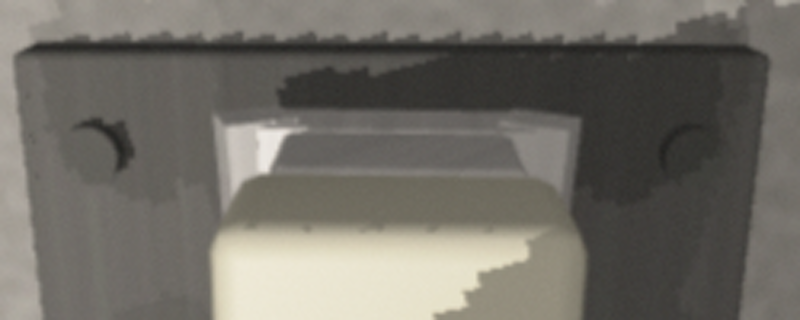

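Run:
```python
from fit import *
np.set_printoptions(precision=4,suppress=True)
d=np.load("w4.npz");KE=(d['K'],d['E'])
def inv(p,w):
    c,s=np.cos(p[2]),np.sin(p[2]);q=w[:,:2]-p[:2];return np.c_[q[:,0]*c+q[:,1]*s,-q[:,0]*s+q[:,1]*c]*1e3
hp=np.array([.553,-.1755,-.264])
tf=np.array([*d['p'][:2],d['r'][2]])
a=unproj("w",cr([[17,57],[768,57]],3.2,(130,120)),.014,KE)
b=unproj("w",cr([[213,112],[580,115]],3.2,(130,120)),d['p'][2]-.0518,KE)
print("plate corners: holder",inv(hp,a),"tool",inv(tf,a));print("form rear corners: holder",inv(hp,b),"tool",inv(tf,b))
print("tcp in holder",inv(hp,tf[None]))
```

```text
plate corners: holder [[-155.0122  -74.3352]
 [-155.4006   72.5909]] tool [[-48.6579 -72.7782]
 [-48.6208  74.1485]]
form rear corners: holder [[-148.7833  -32.8539]
 [-148.4069   32.5572]] tool [[-42.3089 -31.315 ]
 [-41.7431  34.0947]]
tcp in holder [[-106.5652   -1.4164]]
```

Request:
apply_moves(
  moves="0 0 -1 0 0 0;0 0 -0.5 0 0 0;0 0 -0.3 0 0 0;0 0 0 0 0 0;0 0 0 0 0 0;0 0 0 0 0 0",
)

```text
time_s: 7.35
position: [0.4488, -0.1489, 0.0674]
tcp_rot: [-1.571, -0.0, -0.261]
ft_force: [-0.5, 0.1, -3.3]
opening: 0.526
```

Request:
apply_moves(
  moves="0 0 -0.2 0 0 0;0 0 0 0 0 0;0 0 0 0 0 0",
)

```text
time_s: 7.65
position: [0.4493, -0.149, 0.0658]
tcp_rot: [-1.571, -0.002, -0.261]
ft_force: [1.0, 0.4, -0.8]
opening: 0.525
```

Request:
apply_moves(
  moves="0.48 -0.13 0 0 0 0;0.97 -0.26 0 0 0 0;0.97 -0.26 0 0 0 0;0.97 -0.26 0 0 0 0;0.97 -0.26 0 0 0 0;0.48 -0.13 0 0 0 0;0 0 0 0 0 0;0 0 0 0 0 0",
)

```text
time_s: 8.45
position: [0.4981, -0.1621, 0.0658]
tcp_rot: [-1.571, -0.002, -0.261]
ft_force: [1.9, -0.9, 4.4]
opening: 0.531
```

Request:
apply_moves(
  moves="0.48 -0.13 0.05 0 0 0;0.97 -0.26 0 0 0 0;0.97 -0.26 0 0 0 0;0.48 -0.13 0 0 0 0;0 0 0 0 0 0;0 0 0 0 0 0",
)

```text
time_s: 9.05
position: [0.5265, -0.1697, 0.0658]
tcp_rot: [-1.571, -0.001, -0.261]
ft_force: [1.7, -0.2, 2.7]
opening: 0.528
```

```bash
cat > st.py <<'E'
from bench import robot
import numpy as np
s=robot.state();hp=np.array([.553,-.1755,-.2625]);c,sn=np.cos(hp[2]),np.sin(hp[2]);R=np.array([[c,sn],[-sn,c]])
print(s['time_s'],"form x,y est mm",(R@(s['position'][:2]-hp[:2])+[.0034,.0007])*1e3,"z",s['position'][2],"F hold",R@s['ft_force'][:2],s['ft_force'][2],"T",s['wrist_torque'],"yaw",s['tcp_rot'],s['opening'])
E
python3 st.py
python3 - <<'E'
from bench import read_camera
import cv2
im=read_camera("wrist");cv2.imwrite("pics/w5.png",im[:,:,::-1])
im=read_camera("scene")[140:260,125:255];cv2.imwrite("pics/s5.png",cv2.resize(im[:,:,::-1],None,fx=5,fy=5,interpolation=cv2.INTER_CUBIC))
E
```

```text
9.05 form x,y est mm [-23.72942776  -0.59214088] z 0.0657619752284054 F hold [1.7278912  0.27308411] 2.6530548898727453 T [ 0.01183545 -0.25617779  0.02986627] yaw [-1.57074747e+00 -7.00205136e-04 -2.61319607e-01] 0.5280867565114724
```

View pics/s5.png

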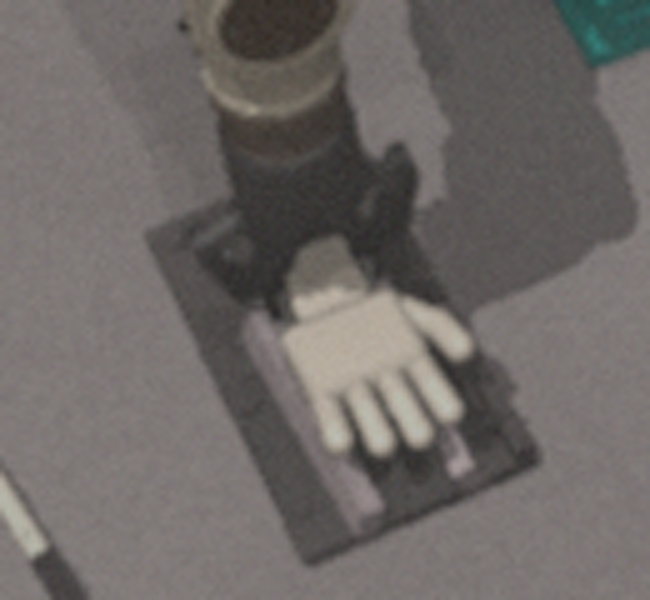

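View pics/w5.png

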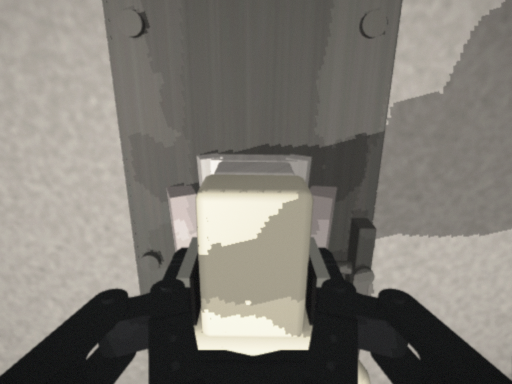

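The foot is entering centred between the walls at px (168–335, 190) in the wrist view, with about 1.7 N of drag. From here I use smaller steps.

Request:
apply_moves(
  moves="0.48 -0.13 0.03 0 0 0;0.48 -0.13 0 0 0 0;0.48 -0.13 0 0 0 0;0 0 0 0 0 0;0 0 0 0 0 0",
)

```text
time_s: 9.65
position: [0.5407, -0.1736, 0.0658]
tcp_rot: [-1.571, -0.0, -0.261]
ft_force: [0.3, -1.0, 0.6]
opening: 0.527
```

```bash
python3 st.py
```

```text
9.65 form x,y est mm [-9.00997318 -0.63986689] z 0.06578646543948619 F hold [ 0.54939866 -0.88926999] 0.6279890938203666 T [-0.04451816 -0.30169497 -0.02523075] yaw [-1.57074375e+00 -8.93102907e-06 -2.61349109e-01] 0.5270704344321544
```

Request:
apply_moves(
  moves="0.29 -0.08 0 0 0 0;0.29 -0.08 0 0 0 0;0.29 -0.08 0 0 0 0;0 0 0 0 0 0;0 0 0 0 0 0",
)

```text
time_s: 10.15
position: [0.5492, -0.1759, 0.0658]
tcp_rot: [-1.571, 0.0, -0.261]
ft_force: [0.2, -0.7, -1.0]
opening: 0.525
```

Request:
apply_moves(
  moves="0.29 -0.08 0 0 0 0;0.19 -0.05 0 0 0 0;0 0 0 0 0 0;0 0 0 0 0 0",
)

```text
time_s: 10.55
position: [0.5539, -0.1772, 0.0659]
tcp_rot: [-1.571, 0.0, -0.261]
ft_force: [0.2, -0.2, -2.8]
opening: 0.529
```

Request:
apply_moves(
  moves="0.29 -0.08 0 0 0 0;0.19 -0.05 0 0 0 0;0 0 0 0 0 0;0 0 0 0 0 0",
)

```text
time_s: 10.95
position: [0.5587, -0.1787, 0.0659]
tcp_rot: [-1.571, 0.0, -0.261]
ft_force: [0.2, -1.5, -2.8]
opening: 0.524
```

```bash
python3 st.py
```

```text
10.95 form x,y est mm [ 9.73553705 -0.95803066] z 0.06589343742991856 F hold [ 0.59678285 -1.3872262 ] -2.758885653251111 T [-0.37866592 -0.02927529  0.04926273] yaw [-1.57125263e+00  1.22779557e-04 -2.61489163e-01] 0.5243797690552418
```

Request:
apply_moves(
  moves="0.18 -0.08 0 0 0 0;0.1 -0.03 0 0 0 0;0 0 0 0 0 0;0 0 0 0 0 0",
)

```text
time_s: 11.35
position: [0.5615, -0.1797, 0.0659]
tcp_rot: [-1.571, 0.0, -0.261]
ft_force: [0.1, -1.4, -3.6]
opening: 0.532
```

```bash
python3 st.py
```

```text
11.35 form x,y est mm [12.66854999 -1.1406759 ] z 0.06593994294834299 F hold [ 0.47440789 -1.338021  ] -3.649815984730494 T [-0.38787369  0.00259279  0.14586937] yaw [-1.57100883e+00  1.55222192e-04 -2.61395019e-01] 0.5320675482386421
```

Request:
apply_moves(
  moves="0.18 -0.08 0 0 0 0;0.1 -0.03 0 0 0 0;0 0 0 0 0 0;0 0 0 0 0 0",
)

```text
time_s: 11.75
position: [0.5643, -0.1807, 0.066]
tcp_rot: [-1.571, 0.0, -0.261]
ft_force: [-0.1, -1.7, -4.0]
opening: 0.526
```

Request:
apply_moves(
  moves="0.19 -0.05 0 0 0 0;0.1 -0.03 0 0 0 0;0 0 0 0 0 0;0 0 0 0 0 0",
)

```text
time_s: 12.15
position: [0.5673, -0.1817, 0.0661]
tcp_rot: [-1.571, -0.0, -0.261]
ft_force: [-0.6, -1.4, -4.3]
opening: 0.528
```

```bash
python3 st.py
```

```text
12.15 form x,y est mm [18.82079157 -1.53996922] z 0.06609909637047479 F hold [-0.18950437 -1.5522402 ] -4.296615623997395 T [-0.43072698  0.10517115  0.04811702] yaw [-1.57100664e+00 -2.31278216e-04 -2.61464471e-01] 0.5283248968562998
```

Request:
apply_moves(
  moves="0.18 -0.09 -0.04 0 0 0;0.1 -0.03 0 0 0 0;0 0 0 0 0 0;0 0 0 0 0 0",
)

```text
time_s: 12.55
position: [0.5704, -0.1826, 0.0659]
tcp_rot: [-1.57, -0.001, -0.261]
ft_force: [-0.7, -1.2, -3.8]
opening: 0.528
```

```bash
python3 st.py
```

```text
12.55 form x,y est mm [22.04071128 -1.68197424] z 0.06587669836635396 F hold [-0.33680915 -1.3078359 ] -3.7679150168451447 T [-0.18423351 -0.02596126  0.07882394] yaw [-1.57047143e+00 -7.17559551e-04 -2.61224351e-01] 0.5282562564913732
```

Request:
apply_moves(
  moves="0.19 -0.06 -0.01 0 0 0;0.1 -0.03 0 0 0 0;0 0 0 0 0 0;0 0 0 0 0 0",
)

```text
time_s: 12.95
position: [0.5729, -0.1833, 0.0658]
tcp_rot: [-1.57, 0.0, -0.261]
ft_force: [-2.2, -0.2, -0.5]
opening: 0.53
```

Request:
apply_moves(
  moves="0.19 -0.06 0 0 0 0;0.1 -0.03 0 0 0 0;0 0 0 0 0 0;0 0 0 0 0 0",
)

```text
time_s: 13.35
position: [0.5755, -0.184, 0.0658]
tcp_rot: [-1.57, 0.001, -0.26]
ft_force: [-4.3, 2.9, 3.1]
opening: 0.529
```

```bash
python3 st.py
```

```text
13.35 form x,y est mm [27.36633446 -1.65902167] z 0.06579054574306287 F hold [-4.92037746  1.66499678] 3.073431713566339 T [0.48295734 0.67988707 0.70295806] yaw [-1.57017548e+00  7.85307108e-04 -2.60248511e-01] 0.5286457003571879
```

Wedging has started: 4.9 N at x ≈ 27 mm. I'll creep in from here.

Request:
apply_moves(
  moves="0.1 -0.02 0.02 0 0 0;0.05 -0.01 0 0 0 0;0 0 0 0 0 0;0 0 0 0 0 0",
)

```text
time_s: 13.75
position: [0.5764, -0.1842, 0.0658]
tcp_rot: [-1.57, 0.002, -0.26]
ft_force: [-5.3, 3.4, 2.5]
opening: 0.527
```

```bash
python3 st.py
```

```text
13.75 form x,y est mm [28.2754241  -1.65702648] z 0.0658165701631946 F hold [-5.96269843  1.94963667] 2.50721084848868 T [0.49896621 0.77060957 0.80989689] yaw [-1.57040958  0.00202747 -0.2599872 ] 0.5273079661187257
```

Request:
apply_moves(
  moves="0.1 0 0.02 0 0 0;0.1 -0.02 0 0 0 0;0 0 0 0 0 0;0 0 0 0 0 0",
)

```text
time_s: 14.15
position: [0.5778, -0.1846, 0.0658]
tcp_rot: [-1.571, 0.003, -0.26]
ft_force: [-6.8, 1.5, 2.9]
opening: 0.53
```

```bash
python3 st.py
```

```text
14.15 form x,y est mm [29.73746226 -1.60989662] z 0.06583456456091134 F hold [-6.9907104  -0.29282311] 2.885242327191271 T [0.45857863 1.09138811 1.02307471] yaw [-1.571005    0.00311672 -0.25965551] 0.5300178900733589
```

Request:
apply_moves(
  moves="0.1 -0.02 0.01 0 0 0;0.1 -0.03 0 0 0 0;0 0 0 0 0 0;0 0 0 0 0 0",
)

```text
time_s: 14.55
position: [0.5791, -0.1849, 0.0658]
tcp_rot: [-1.571, 0.005, -0.259]
ft_force: [-8.4, 1.9, 3.7]
opening: 0.532
```

Request:
apply_moves(
  moves="0.1 -0.03 0.01 0 0 0;0.1 -0.03 0 0 0 0;0 0 0 0 0 0;0 0 0 0 0 0",
)

```text
time_s: 14.95
position: [0.5804, -0.1852, 0.0659]
tcp_rot: [-1.571, 0.006, -0.259]
ft_force: [-10.8, 2.2, 3.7]
opening: 0.529
```

```bash
python3 st.py
python3 - <<'E'
from bench import read_camera
import cv2
im=read_camera("wrist");cv2.imwrite("pics/w6.png",im[:,:,::-1])
E
```

```text
14.95 form x,y est mm [32.37877155 -1.57286662] z 0.06585584740442757 F hold [-10.95771125  -0.70544062] 3.6824972701329246 T [0.56961449 1.6205293  1.41405215] yaw [-1.57102334  0.0061313  -0.25867518] 0.5287196613952729
```

View pics/w6.png

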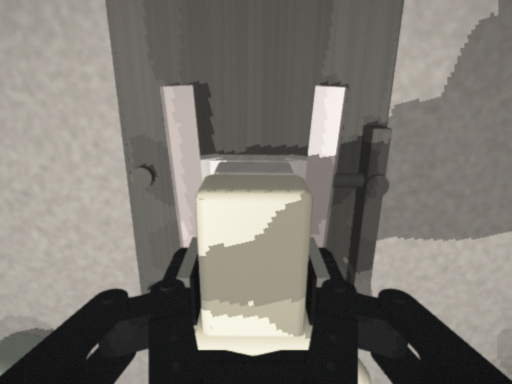

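Request:
apply_moves(
  moves="0.1 -0.03 0.02 0 0 0.3;0.05 -0.01 0 0 0 0;0 0 0 0 0 0;0 0 0 0 0 0",
)

```text
time_s: 15.4
position: [0.5815, -0.1855, 0.0658]
tcp_rot: [-1.571, 0.007, -0.255]
ft_force: [-10.7, 3.8, 4.5]
opening: 0.526
```

```bash
python3 st.py
```

```text
15.4 form x,y est mm [33.56593614 -1.56230305] z 0.06584533226330223 F hold [-11.28910263   0.86789684] 4.457507953281452 T [0.62674324 1.61680788 0.88251578] yaw [-1.57076814  0.00688356 -0.25482898] 0.5259226549800952
```

Request:
apply_moves(
  moves="0.1 -0.02 0.02 0 0 0.2;0.1 -0.02 0 0 0 0;0 0 0 0 0 0;0 0 0 0 0 0",
)

```text
time_s: 15.8
position: [0.5826, -0.1857, 0.0658]
tcp_rot: [-1.571, 0.009, -0.253]
ft_force: [-11.9, 4.3, 5.7]
opening: 0.527
```

```bash
python3 st.py
```

```text
15.8 form x,y est mm [34.66989886 -1.50638337] z 0.06582190033681065 F hold [-12.64189922   1.04130228] 5.688134099070874 T [0.63647968 1.86295474 0.46587752] yaw [-1.57067212  0.00881833 -0.25268525] 0.5274045656397407
```

Request:
apply_moves(
  moves="0.1 -0.03 0.03 0 0 0;0.05 -0.02 0.02 0 0 0;0 0 0 0 0 0;0 0 0 0 0 0",
)

```text
time_s: 16.2
position: [0.5831, -0.1859, 0.0658]
tcp_rot: [-1.57, 0.011, -0.254]
ft_force: [-13.6, 4.3, 4.4]
opening: 0.531
```

```bash
python3 st.py
```

```text
16.2 form x,y est mm [35.19884433 -1.52755191] z 0.06581968840910307 F hold [-14.25928119   0.66165623] 4.402905389211342 T [ 0.75647905  2.21337096 -0.05064625] yaw [-1.57029585  0.01109978 -0.25406172] 0.5305490424828326
```

Request:
apply_moves(
  moves="-0.1 0.03 0 0 0 0;-0.1 0.03 0 0 0 0;0 0 0 0 0 0;0 0 0 0 0 0",
)

```text
time_s: 16.6
position: [0.5831, -0.1859, 0.0658]
tcp_rot: [-1.57, 0.007, -0.254]
ft_force: [-9.2, 2.9, 0.6]
opening: 0.531
```

```bash
python3 st.py
```

```text
16.6 form x,y est mm [35.18312209 -1.5249424 ] z 0.06582898077181638 F hold [-9.65461077  0.43991734] 0.5686844692168305 T [ 0.53032758  1.37280711 -0.03231589] yaw [-1.57032665  0.00704148 -0.25406287] 0.5311874338533161
```

The form did not move as I backed off, so it is holding itself. I'll unload the rest and release.

Request:
apply_moves(
  moves="-0.1 0.03 0 0 0 0;-0.1 0.03 0 0 0 0;-0.15 0.04 0 0 0 0;0 0 0 0 0 0;0 0 0 0 0 0",
)

```text
time_s: 17.1
position: [0.583, -0.1858, 0.0659]
tcp_rot: [-1.571, 0.0, -0.253]
ft_force: [3.2, 0.3, -13.5]
opening: 0.525
```

```bash
python3 st.py
```

```text
17.1 form x,y est mm [35.09041276 -1.49828599] z 0.06585069272264962 F hold [3.04022156 1.17334678] -13.546881615781555 T [ 0.10481034 -0.67277551 -0.12951608] yaw [-1.57055457e+00  3.16220827e-04 -2.53190413e-01] 0.5246437437924883
```

Request:
apply_moves(
  moves="0 0 0 0 0 0;0 0 0 0 0 0;0 0 0 0 0 0;0 0 0 0 0 0;0 0 0 0 0 0;0 0 0 0 0 0",
  jaw=1,
)

```text
time_s: 17.7
position: [0.583, -0.1859, 0.0676]
tcp_rot: [-1.571, -0.001, -0.253]
ft_force: [0.2, 0.3, 0.5]
opening: 1.004
```

```bash
python3 st.py
python3 - <<'E'
from bench import read_camera
import cv2
im=read_camera("wrist");cv2.imwrite("pics/w7.png",im[:,:,::-1])
E
```

```text
17.7 form x,y est mm [35.04936335 -1.57933102] z 0.06755668924105479 F hold [0.15260413 0.39302657] 0.5373484201652047 T [-0.01493453 -0.00530791 -0.00825808] yaw [-1.57094615e+00 -7.57673012e-04 -2.52636815e-01] 1.0044478675711537
```

View pics/w7.png

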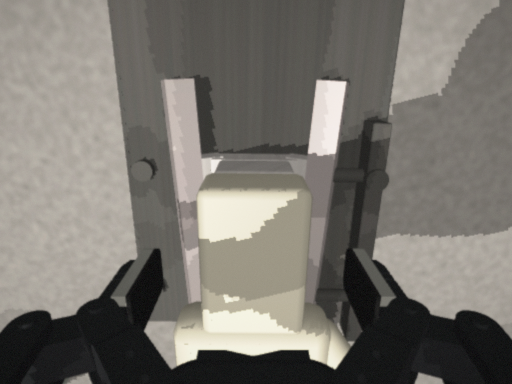

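Request:
apply_moves(
  moves="0 0 1 0 0 0;0 0 2 0 0 0;0 0 3 0 0 0;0 0 4 0 0 0;0 0 4 0 0 0;-2 1 3 0 0 0;-4 2 0 0 0 0;-4 2 0 0 0 0",
)

```text
time_s: 18.55
position: [0.4828, -0.1357, 0.2391]
tcp_rot: [-1.571, -0.004, -0.253]
ft_force: [0.2, 0.3, 0.6]
opening: 0.999
```

Request:
apply_moves(
  moves="-4 3 0 0 0 0;-2 4 0 0 0 0;0 4 0 0 0 0;0 4 0 0 0 0;0 0 0 0 0 0;0 0 0 0 0 0",
)

```text
time_s: 19.15
position: [0.4228, 0.0148, 0.2379]
tcp_rot: [-1.571, -0.001, -0.25]
ft_force: [-0.8, 0.8, 0.0]
opening: 0.996
```

```bash
python3 st.py
python3 - <<'E'
from bench import read_camera
import cv2
t=read_camera("top")[:,:,::-1];cv2.imwrite("pics/t8full.png",t);s=read_camera("scene")[:,:,::-1];cv2.imwrite("pics/s8full.png",s)
cv2.imwrite("pics/s8.png",cv2.resize(s[140:260,125:255],None,fx=5,fy=5,interpolation=cv2.INTER_CUBIC))
cv2.imwrite("pics/t8.png",cv2.resize(t[170:290,250:350],None,fx=5,fy=5,interpolation=cv2.INTER_CUBIC))
E
```

```text
19.15 form x,y est mm [-171.69583207  150.74155609] z 0.2378603701765278 F hold [-0.96502103  0.51914132] 0.0012692567460131615 T [-0.04248159 -0.0180066   0.0036937 ] yaw [-1.57100793e+00 -1.26538008e-03 -2.49968962e-01] 0.9962390197054232
```

View pics/s8.png

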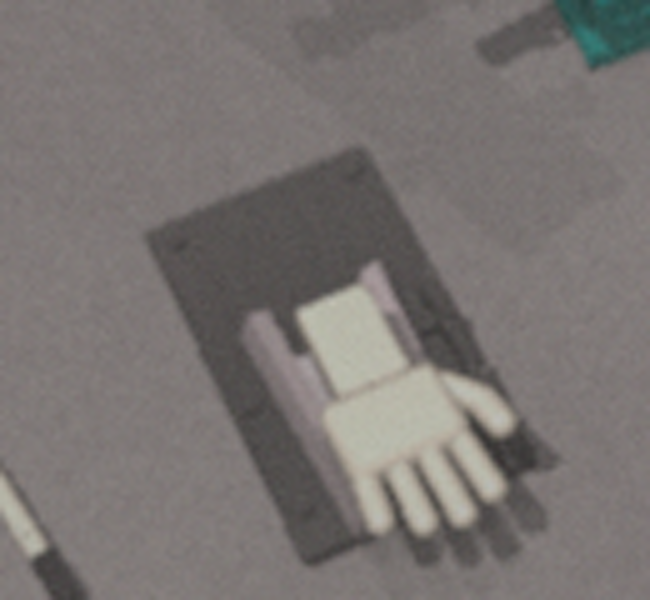

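View pics/t8.png

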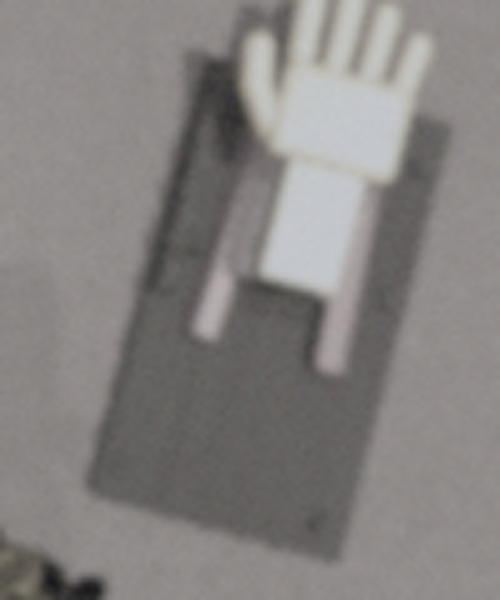

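View pics/t8full.png

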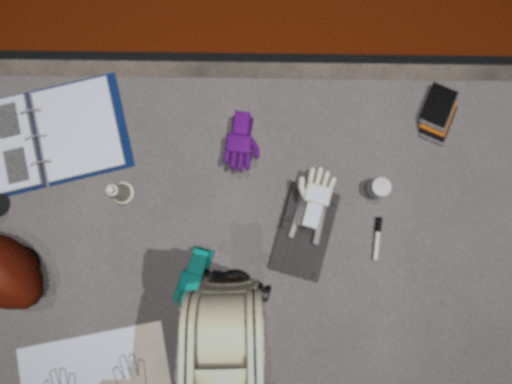

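The form stands in the way, with its rear inside the walls. The cone (120,191), jar (379,187) and marker (377,238) are at the same pixels as before.

```bash
python3 -c "
from bench import order
print(order.sign_off())"
```

```text
the job is handed in; nothing more can be done
None
```

The white form is wedged in the holder at about x 35 mm in the holder's frame, let go, and the job is handed in at about 19 s.

- **Mounting:** I gripped the form by the wrist, stood its foot on the bare floor in front of the mouth and slid it in. Resistance began at about x 27 mm, and I pushed to a peak reading of 14.3 N. That reading includes some floor drag, because I was pressing down with roughly 9 N by estimate.
- **Holding:** The form stayed in place while I unloaded the push, and against about 3 N backwards and roughly 8 N upwards just before release. That upward pull came from unloading the arm and was not planned.
- **Last checks:** After release the wrist force read about 0.5 N. The scene and top views show the form still seated with the arm clear of it. The cone, marker and jar were at their original pixels, as far as a visual check can tell.
- **Small disagreements:** The form's yaw when wedged read about 0.01 rad off my camera estimate of the holder. I turned the tool to relieve the twist. It also sits about 1.5 mm to the right of the nominal centre line, which fits a gib set inwards. I did not do a separate push on the heel after letting go.

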